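# Panel in, corner squared: hatchling pen assembly

## Robot

A 6-joint arm with a two-finger parallel gripper is mounted at the origin on a cart in front of the work surface, level with it; the furniture and walls round the work are solid. World frame = base frame: x ahead of the robot, y to its left, z up, the work surface at z = 0. Lengths are in m, angles in degrees, forces in N, time in s.
With the tool pointing down it reaches from about 0.3 to 0.75 m from the base axis. Payload 8.5 kg.
Tool frame: the origin (TCP) lies at the very end of the fingers, on their centre line; the grasp point (between the pads) lies 19 mm behind it (env.tcp_to_grasp is the distance from the TCP to the grasp point, in m); z points along the fingers, y is the line along which they close (so a half turn about z gives the same grasp; the last joint's range is limited). The gripper opens to 85 mm and grips with 20 to 120 N. Pads are 22 mm wide; open, the fingers measure 114 mm over their backs; the gripper's body (76 mm by 85 mm) begins 54 mm behind the grasp point. The pads swing forward as they close: fully open they stand 13 mm farther back than shut.
Start: joints at [-79.658, 21.807, 74.336, -0, 83.858, -12.336], TCP at [0.212, -0.507, 0.2] pointing down, gripper open.
Joint ranges: [-178.18, 178.18], [-50.72, 133.34], [12.68, 142.11], [-81.47, 261.47], [9.98, 163.14], [-165.26, 165.26]. Speed limits (degrees/s): [136.94, 136.94, 180, 180, 180, 180].

## Interface

Orientations are given as a 3x3 rotation matrix whose columns are the frame's x, y, z axes.
In Python, from rig import status, get_image, env gives the robot as it stands.
- The arm moves only by the shell command python3 -m handwheel 'ROWS' [FORCE]. ROWS is text: rows parted by semicolons, each of 7 numbers parted by spaces: the shift along the world's x, y, z in cm, then the turn, a rotation vector about the world's x, y, z in degrees, then the opening, from 0 (shut) to 1 (fully open). In form: dx dy dz wx wy wz gripper; .... A call has 1 to 8 rows; each row is the pose to reach, as a shift and turn from the pose commanded when the call began; what a row does not reach only later rows make up. A row lasts 1/12 s, in which the tool goes at most 41.7 mm and 7.16 degrees, less where a joint would pass 70% of its speed; a pose out of reach is approached as far as the arm can. A call with a gripper value outside its range is refused whole. The fingers move at their own pace and stop on an object; FORCE is the grip in N (left out, the last holds). Time passes only in rows, so rows that repeat a pose let the fingers close. It gives the time, the measured TCP pose, the force, the opening and the grip force at its end, in the units of the state.
- status.observe(): the state, without advancing time (a new reading comes with each control period).
- get_image(name): name is "side" or "top"; returns a dict with "color" (420x560x3 uint8, red, green, blue), "vertical_fov" (degrees; the focal length in pixels is half the picture's height over the tangent of half this angle, whatever the lens; pixels are square), "cx", "cy" (the principal point, pixels), "k1" (the pictures are not rectified: a ray, as slopes to the right and down, at radius r is drawn at 1 + k1 r^2 times it, then the intrinsics apply), "xyz" and "orientation" of the camera in the world. Camera axes: x right, y down, z forward; pixel columns grow to the right and rows downward; lengths in m; the calibration is good to about 2 mm. A picture is of the moment at which its call begins. There is no depth.
- env.close_job(): hands the job in; it is judged then, once.
The state is a dict: "time_s": time; "q": joint angles; "qvel": joint speeds; "joint_efforts": joint torques, N m; "position": TCP position; "tool_rot": TCP orientation; "ft_force": force on the tool from outside, world axes, zero at the start; "wrist_torque": the same for the moment, N m; "grip_width": finger opening in m; "gripper_force": force on a finger pad.
Only numpy, scipy, OpenCV 4.12 (cv2) and the standard library are available. Lean on these libraries where they do the work, as an engineer would, in place of code of your own. Each camera call takes 0.05 s, during which the arm holds its last target. There are 200 camera calls.

## Task

We are putting together the corner of a hatchling pen. Take the orange vent panel out of its grey rack, slide it down into the grooves of the swinging side frame until it rests fully home on the bottom rail, and let go of it; then take the metal square by its red grip and, keeping it level, lightly on the table or just clear of it, press it into the inside corner until one of its outer faces lies flush on the back board and the other flush on the side frame, so that the sprung frame stands at a right angle to the board. Finish while still gripping the square and pressing it firmly against both (about 5 N on each), without disturbing the nail brush or the food cup.

Things in the scene. Friction and masses are not known exactly. Their poses are not given: they have to be found in the camera images.
- panel_mid (a point): centre of the loose orange vent panel: an upright slab 110 mm long (its x), 6 thick (y), 58 high (z; all lengths here are mm), black slits on both faces, either face may look either way. Starts standing in the grey rack, top edge 64 above the table. Grasp across its thickness from above, at mid-length.
- panel: the vent panel (about 60 g) as a whole: origin at the centre of its underside, axes as panel_mid
- panel_rack: fixed grey rack: base 150 x 70, floor 6 above the table; four end cheeks up to 30 above the table hold the panel's ends; the middle 90 of the panel is free on both sides. Origin at the centre of its underside, x along the panel.
- slot_seat (a point): mid-slot on the side frame's bottom rail, 20 above the table: the centre of the panel's underside comes here (panel_mid 29 above it). Moves with the frame; x along it, y across it, z up. Slot: grooves in two posts, 9 wide, 116 between groove ends, flared 4 wider at their tops, which are 42 above this point. Between the posts 92 is open above the rail, so fingers fit beside the panel.
- side_hinge (a joint): angle of the side frame about its upright hinge pin at the inside corner (rad): 0 = exactly square to the back board, positive = tip swung inwards (acute corner). A spring holds it inwards on a stop at 0.25, where it starts; bringing it to 0 takes 0.26 N m (2.2 N at 120 mm from the corner). Outer stop -0.08.
- side_frame: brown wooden side frame, 144 long, 20 thick; origin on the hinge pin at table level. Its x points along it towards the pin; it reaches from x = -148 to -4. Its inner face, which the square touches, is y = -10. Bottom rail 3 to 20 above the table, posts up to 62. The seated panel's top edge is 78 above the table.
- back_board: fixed pale wooden back board, 14 thick, 55 high, on a foot behind it. Origin: the inside corner at table level. Its inner face is its plane x = 0, running 175 from the origin along -y; the pen's inside is towards -x, -y. With the joint at 0 the frame's inner face is this body's plane y = 0. Hinge pin at (-4, 10).
- square_grip (a point): centre of the red grip of the loose metal square, 48 above the square's underside; axes of the square. The grip is a bar 14 thick, 50 long, from 16 to 67 above the underside. Its thickness lies along the diagonal x = y (towards the heel), so the fingers close along that diagonal.
- square: the metal square (about 200 g): an L of two slick legs 120 long, 22 wide, 18 thick, with a diagonal brace 16 wide and high under the grip. Origin at the underside below the grip. Outer faces are its planes x = +56.5 (goes to the back board) and y = +56.5 (goes to the side frame); in place its axes are parallel to the back board's.
- square_heel (a point): outer corner (heel) of the square at its underside, where the two outer faces would meet (the last 12 of each is cut away): at (+56.5, +56.5, -48) from square_grip; same axes. In place it coincides with the origin of back_board.
- glass_door (a point): a fixed point on the top edge of the incubator's glass door, which stands open and upright on the right of the work: a thin clear wall from about (590, -470) to (160, -150) mm in the world, 66 to 455 above the table. An arm that starts beyond it must lift over it. A wire shelf hangs 740 above the table over x > 610, y < 240.
- nail_brush: purple nail brush, 30x86x55, standing on the table; leave alone
- food_cup: small orange food cup, 42 wide, 38 high, standing on the table; leave alone
Mind the look-alikes: they are no part of the job. There is more than one size of the square; the job needs the larger. Leave any blue look-alike of the panel alone.

How it is judged:
By the outcome, as a careful person would: the job done as asked, in the order asked, and still so for the second after the job is handed in, while the arm keeps its last pose, push and grip.
It also fails if it takes over 72 s, if anything falls off the work surface, if the arm or the gripper's body presses on something with over 40 N, if the wrist force passes 120 N, or if a joint passes its speed limit or range.

## Working session

There is one attempt and no reset: what is moved stays moved. The work goes in short steps, Python scripts to look and compute and a shell command to move; the robot and the scene stay as the last step left them, time stands still between calls to the robot, and variables do not carry over. Pictures are saved under pics/ and viewed, at most 10 in all, crops included, and the job is handed in when it is done.

```bash
ls; mkdir -p pics
python3 - <<'E'
from rig import status,get_image,env
import cv2,numpy as np
print(status.observe()); print(env.tcp_to_grasp)
for n in("side","top"):
    im=get_image(n); cv2.imwrite(f"pics/{n}0.png",im["color"][...,::-1]); print({k:v for k,v in im.items() if k!="color"})
E
```

```text
pics
{'time_s': 0.0, 'q': array([-7.96577127e+01,  2.18417719e+01,  7.43865970e+01, -1.60779785e-04,
        8.38572039e+01, -1.23345932e+01]), 'qvel': array([ 0.05253563, -0.0111037 , -0.02386143,  0.08270112, -0.06079965,
        0.06819346]), 'joint_efforts': array([ 2.86084614e-04, -4.48464882e+01, -2.31280714e+01, -1.74703173e-04,
        4.79560462e-03,  2.19490005e-05]), 'position': array([ 0.21198764, -0.50713024,  0.19939363]), 'tool_rot': array([[ 9.22693658e-01,  3.85533837e-01, -2.70875062e-04],
       [ 3.85533803e-01, -9.22692543e-01,  1.46876031e-03],
       [ 3.16322398e-04, -1.45964732e-03, -9.99998885e-01]]), 'ft_force': array([ 0.17257703, -0.92690965,  0.32659188]), 'wrist_torque': array([ 0.03294279, -0.06583878,  0.0433725 ]), 'gripper_force': 0.0, 'grip_width': 0.08522673624944445}
0.0187
{'vertical_fov': 50.41560178291784, 'cx': 277.1813030706099, 'cy': 213.37860121256844, 'k1': -0.026326902594008255, 'xyz': array([-0.00272017,  0.90801741,  0.95062002]), 'orientation': array([[-0.84410751, -0.26469449,  0.46628247],
       [-0.53562839,  0.45550996, -0.71106463],
       [-0.02418142, -0.84996912, -0.52627726]])}
{'vertical_fov': 56.40993872131926, 'cx': 277.84643617954185, 'cy': 211.1100858471892, 'k1': -0.029334416173979024, 'xyz': array([ 0.37299533, -0.01135179,  1.36432781]), 'orientation': array([[ 0.15961408, -0.96180697,  0.22237514],
       [-0.98717025, -0.15648464,  0.03174033],
       [ 0.00427022, -0.22458833, -0.97444438]])}
```

View pics/top0.png

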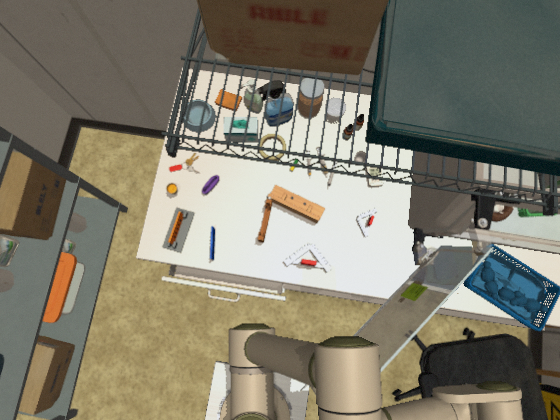

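View pics/side0.png

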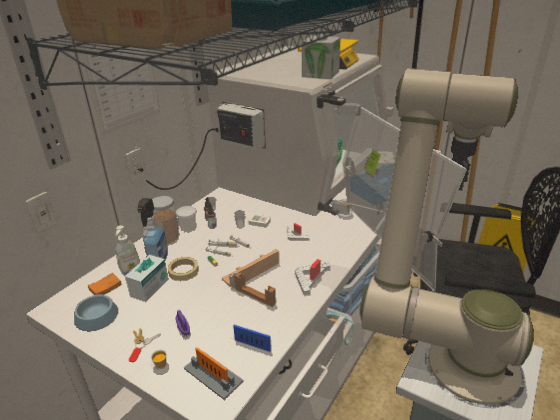

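The top view shows the orange panel in its rack at (178,230), the blue look-alike at (212,243), the frame at (264,220), the board at (297,203), the big square at (306,260), the small square at (367,222), the brush at (210,184) and the cup at (172,188). I'll enlarge the work area to measure it.

```bash
cat > h.py <<'E'
import numpy as np,cv2
from rig import status,get_image,env
def K(c):
    f=210/np.tan(np.radians(c["vertical_fov"]/2)); return np.array([[f,0,c["cx"]],[0,f,c["cy"]],[0,0,1]])
def rays(c,p):
    u=cv2.undistortPoints(np.array(p,float).reshape(-1,1,2),K(c),np.array([c["k1"],0,0,0,0])).reshape(-1,2)
    return np.c_[u,np.ones(len(u))]@np.array(c["orientation"]).T
def plane(c,p,z):
    d=rays(c,p); o=np.array(c["xyz"]); return o+d*((z-o[2])/d[:,2])[:,None]
def proj(c,P):
    R=np.array(c["orientation"]).T
    return cv2.projectPoints(np.array(P,float).reshape(-1,1,3),cv2.Rodrigues(R)[0],-R@c["xyz"],K(c),np.array([c["k1"],0,0,0,0]))[0].reshape(-1,2)
def tri(ca,pa,cb,pb):
    out=[]
    for da,db in zip(rays(ca,pa),rays(cb,pb)):
        A=np.c_[da,-db]; s=np.linalg.lstsq(A,cb["xyz"]-ca["xyz"],rcond=None)[0]
        a=ca["xyz"]+s[0]*da; b=cb["xyz"]+s[1]*db; out.append(np.r_[(a+b)/2,np.linalg.norm(a-b)])
    return np.array(out)
def crop(im,x,y,w,h,s,name):
    c=cv2.resize(im["color"][y:y+h,x:x+w],None,fx=s,fy=s,interpolation=cv2.INTER_CUBIC)[...,::-1].copy()
    for i in range(0,w,20): cv2.putText(c,str(x+i),(i*s,8),0,.3,(0,0,255)); cv2.line(c,(i*s,10),(i*s,14),(0,0,255))
    for i in range(0,h,20): cv2.putText(c,str(y+i),(0,i*s+4),0,.3,(0,0,255))
    cv2.imwrite(f"pics/{name}.png",c)
E
python3 - <<'E'
from h import *
t=get_image("top"); s=get_image("side")
crop(t,160,175,190,110,4,"tc"); crop(s,180,235,160,150,4,"sc")
for n,c in(("top",t),("side",s)):
    hsv=cv2.cvtColor(c["color"],cv2.COLOR_RGB2HSV)
    for nm,lo,hi in(("orange",(5,180,120),(18,255,255)),("red",(0,190,90),(4,255,255)),("red2",(174,190,90),(180,255,255)),("purple",(125,100,40),(155,255,255)),("blue",(108,170,60),(122,255,255))):
        m=cv2.inRange(hsv,lo,hi); N,l,st,ce=cv2.connectedComponentsWithStats(m)
        for i in range(1,N):
            if st[i,4]>15: print(n,nm,st[i],ce[i].round(1),cv2.minAreaRect(np.argwhere(l==i)[:,::-1].astype(np.float32)))
E
```

```text
top orange [216  90   6  14  24] [218.3  97.2] ((218.29415893554688, 96.32353210449219), (2.6678919792175293, 13.581995010375977), 14.03624439239502)
top orange [222  92  14  17 121] [228.4  99.6] ((228.7331085205078, 99.82302856445312), (10.793256759643555, 14.465962409973145), 12.994616508483887)
top orange [237  96   4  12  16] [238.8 100.9] ((238.73533630371094, 101.55883026123047), (1.697749376296997, 11.399173736572266), 14.03624439239502)
top orange [167 184   7   9  16] [169.1 187. ] ((169.363037109375, 187.1986541748047), (4.564604759216309, 8.5440034866333), 20.556047439575195)
top orange [169 212  12  30  57] [174.4 226.6] ((174.48175048828125, 226.67518615722656), (2.0504584312438965, 30.67144012451172), 19.98310661315918)
top orange [  43  253   33   69 1044] [ 59.4 287.1] ((59.698116302490234, 288.0566101074219), (16.208545684814453, 70.8780517578125), 15.945395469665527)
top red [170 165  11   6  44] [175.  167.6] ((175.0294189453125, 167.61767578125), (3.6380343437194824, 10.914102554321289), 75.96376037597656)
top purple [203 176  16  17 137] [210.3 183.9] ((210.00001525878906, 184.0), (7.071067810058594, 21.21320343017578), 45.0)
top blue [211 227   4  32  78] [212.2 243.4] ((212.279541015625, 242.51119995117188), (2.677858829498291, 30.975231170654297), 2.2906100749969482)
side orange [ 88 274  32  20 277] [103.4 283.7] ((103.90000915527344, 283.79998779296875), (11.180339813232422, 30.4105224609375), 63.43495178222656)
side orange [196 348  32  32 329] [211.1 363.9] ((210.41998291015625, 364.44000244140625), (42.799991607666016, 11.79999828338623), 36.869895935058594)
side red [130 349  11  13  73] [134.4 354.7] ((134.3000030517578, 354.3999938964844), (5.366563320159912, 14.758049964904785), 26.56505012512207)
side purple [176 311  13  23 143] [182.  323.1] ((181.55174255371094, 322.37933349609375), (23.76900291442871, 9.284767150878906), 68.19859313964844)
```

View pics/tc.png

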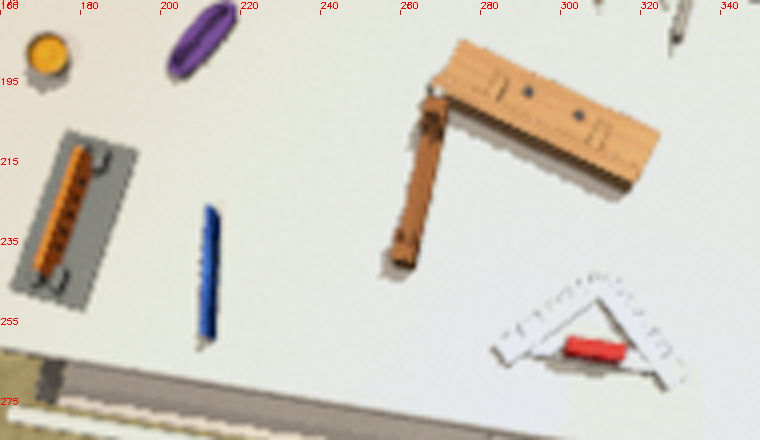

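View pics/sc.png

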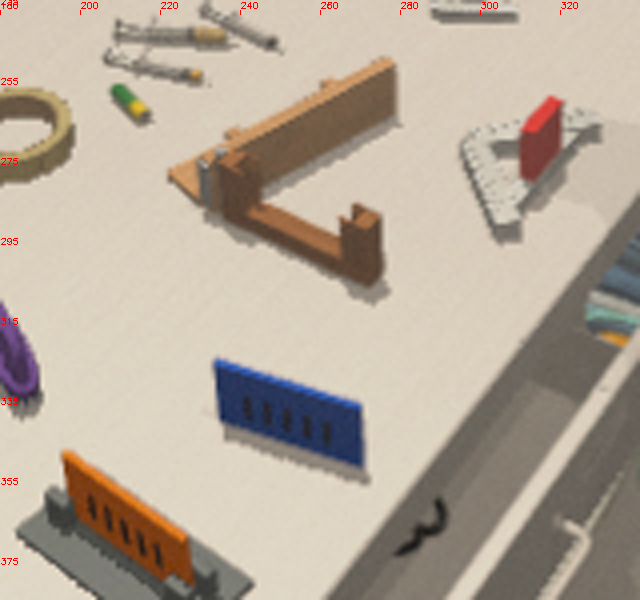

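The crops show the panel's top edge at about (179,211)–(169,243) px in the top view. The frame's post tops run (267,199)→(261,240), and the board's inner top edge runs (268,197)→(317,221). The big square has its heel near (309,244) and its grip near (309,262).

Run:
```python
from h import *
t=get_image("top"); s=get_image("side")
T=lambda *p:[(160+x/4-.375,175+y/4-.375) for x,y in p]
S=lambda *p:[(180+x/4-.375,235+y/4-.375) for x,y in p]
def show(n,P):
    print(n);print((P*1000).round(1).tolist())
show("panel top ends T z64",plane(t,T((81,147),(38,273)),.064))
show("panel top ends S z64",plane(s,S((65,452),(189,541)),.064))
show("rack base corners T z6",plane(t,T((68,130),(138,150),(85,310),(10,287)),.006))
show("post tops T z62: hinge-end mid, tip-end mid",plane(t,T((435,95),(402,264)),.062))
show("frame inner top edge T",plane(t,T((446,105),(414,266)),.062))
show("frame outer top edge T",plane(t,T((422,97),(391,262)),.062))
show("post tops S z62: tip end corners",plane(s,S((380,214),(347,208),(358,205)),.062))
show("hinge post S",plane(s,S((232,152),(258,155),(220,157)),.062))
show("board inner top edge T z55",plane(t,T((433,90),(630,183)),.055))
show("board inner top edge S: far end",plane(s,S((397,60),(396,64)),.055))
show("square T z18: heel, left leg outer end, inner end, right outer, inner",plane(t,T((598,276),(492,346),(508,366),(686,378),(667,389)),.018))
show("square S z18: heel.., legs",plane(s,S((463,145),(497,228),(522,226),(582,112),(602,124)),.018))
show("grip top T z67",plane(t,T((568,342),(627,350)),.067))
show("grip top S z67 ",plane(s,S((526,131),(557,100)),.067))
for n,c in(("top",t),("side",s)):
    h=cv2.cvtColor(c["color"],cv2.COLOR_RGB2HSV).astype(int)
    m=(((h[...,0]<6)|(h[...,0]>172))&(h[...,1]>130)&(h[...,2]>90)).astype(np.uint8)
    N,l,st,ce=cv2.connectedComponentsWithStats(m)
    for i in range(1,N):
        if st[i,4]>20: print(n,st[i],ce[i].round(1),cv2.minAreaRect(np.argwhere(l==i)[:,::-1].astype(np.float32)))
```

```text
panel top ends T z64
[[615.2, 360.6, 64.0], [503.5, 373.0, 64.0]]
panel top ends S z64
[[613.1, 366.3, 64.0], [502.3, 379.9, 64.0]]
rack base corners T z6
[[639.3, 392.0, 6.0], [631.5, 326.4, 6.0], [484.2, 342.6, 6.0], [493.3, 411.7, 6.0]]
post tops T z62: hinge-end mid, tip-end mid
[[709.3, 70.4, 62.0], [560.3, 73.5, 62.0]]
frame inner top edge T
[[702.1, 59.6, 62.0], [560.3, 63.3, 62.0]]
frame outer top edge T
[[705.8, 81.1, 62.0], [560.5, 82.9, 62.0]]
post tops S z62: tip end corners
[[564.4, 68.6, 62.0], [589.3, 75.6, 62.0], [584.1, 68.6, 62.0]]
hinge post S
[[703.1, 66.9, 62.0], [683.4, 59.5, 62.0], [707.5, 76.7, 62.0]]
board inner top edge T z55
[[715.3, 73.3, 55.0], [661.3, -106.3, 55.0]]
board inner top edge S: far end
[[661.5, -108.9, 55.0], [659.2, -103.7, 55.0]]
square T z18: heel, left leg outer end, inner end, right outer, inner
[[583.5, -92.9, 18.0], [509.1, -11.8, 18.0], [494.4, -28.0, 18.0], [508.6, -179.7, 18.0], [496.8, -164.9, 18.0]]
square S z18: heel.., legs
[[579.7, -79.3, 18.0], [506.0, -5.6, 18.0], [490.5, -17.5, 18.0], [515.8, -167.7, 18.0], [494.2, -161.8, 1
[... 188 characters left out ...]
6, 167.5), (4.6081767082214355, 11.884244918823242), 75.96376037597656)
top [368 216   6  10  27] [370.5 220.5] ((370.7000427246094, 220.60003662109375), (2.683281421661377, 10.28591251373291), 26.56505012512207)
top [301 259  15   7  67] [308.3 262.1] ((308.1922912597656, 262.0384826660156), (14.120361328125, 4.706787109375), 11.309932708740234)
side [294 223   7  10  31] [296.8 226.6] ((296.98785400390625, 226.8902587890625), (9.526599884033203, 5.4660820960998535), 38.65980911254883)
side [311 259   9  20 107] [314.7 268.4] ((315.0, 268.5), (19.0, 8.0), 90.0)
side [129 348  12  14  96] [134.5 354.5] ((134.50001525878906, 354.5), (6.325770854949951, 15.752409934997559), 29.744882583618164)
```

```bash
python3 -m handwheel '0 0 4 0 0 0 0.6; 0 0 8 0 0 0 0.6; 0 0 12 0 0 0 0.6; 0 0 16 0 0 0 0.6; 0 0 20 0 0 0 0.6; 0 0 24 0 0 0 0.6; 0 0 28 0 0 0 0.6; 0 0 32 0 0 0 0.6' 30
python3 -m handwheel '1 3 2 0 0 0 0.6; 2.5 6.5 2 0 0 0 0.6; 4 10 2 0 0 0 0.6; 5.5 13.5 2 0 0 0 0.6; 7 17 2 0 0 0 0.6; 8.5 20.5 2 0 0 0 0.6; 10 24 2 0 0 0 0.6; 10 24 2 0 0 0 0.6'
python3 -c "
from h import *
print(status.observe()['q'].round(1))"
```

```text
time_s: 0.97
position: [0.212, -0.5067, 0.518]
tool_rot: [[0.923, 0.386, 0.0], [0.386, -0.923, -0.002], [-0.0, 0.002, -1.0]]
ft_force: [-0.3, -1.5, 0.8]
grip_width: 0.0513
gripper_force: 0.0
time_s: 1.63
position: [0.313, -0.2625, 0.5373]
tool_rot: [[0.921, 0.391, 0.003], [0.391, -0.921, -0.003], [0.002, 0.004, -1.0]]
ft_force: [-1.4, 0.4, 1.0]
grip_width: 0.0517
gripper_force: 0.0
[-5.670e+01  6.700e+00  4.060e+01  1.000e-01  1.325e+02  1.030e+01]
```

```bash
python3 -m handwheel '1 4 0 0 0 0 0.6; 2 8 0 0 0 0 0.6; 3 12 0 0 0 0 0.6; 4 16 0 0 0 -4 0.6; 6 19.5 0 0 0 -8 0.6; 8 23 0 0 0 -12 0.6; 10 26.5 0 0 0 -16 0.6; 12 30 0 0 0 -20 0.6'
python3 -m handwheel '1 4 0 0 0 -5 0.6; 2 8 -2 0 0 -9.4 0.6; 4 11 -4 0 0 -9.4 0.6; 6 15 -6 0 0 -9.4 0.6; 8 19 -8 0 0 -9.4 0.6; 10 23 -10 0 0 -9.4 0.6; 11 27 -12 0 0 -9.4 0.6; 12.6 30 -14 0 0 -9.4 0.6'
python3 -c "
from h import *
print(status.observe()['q'].round(1))"
```

```text
time_s: 2.3
position: [0.4325, 0.0341, 0.5353]
tool_rot: [[0.999, 0.043, 0.001], [0.043, -0.999, -0.0], [0.001, 0.0, -1.0]]
ft_force: [1.1, -0.7, 0.2]
grip_width: 0.051
gripper_force: 0.0
time_s: 2.97
position: [0.5488, 0.3123, 0.4071]
tool_rot: [[0.993, -0.117, 0.0], [-0.117, -0.993, 0.0], [0.0, -0.0, -1.0]]
ft_force: [1.0, -0.8, 0.0]
grip_width: 0.0511
gripper_force: 0.0
[ 18.9  30.   27.6   0.  122.4 115.6]
```

```bash
python3 -m handwheel '0 3.7 -4 0 0 0 0.6; 0 3.7 -8 0 0 0 0.6; 0 3.7 -12 0 0 0 0.6; 0 3.7 -16 0 0 0 0.6; 0 3.7 -20 0 0 0 0.6; 0 3.7 -24 0 0 0 0.6; 0 3.7 -28 0 0 0 0.6; 0 3.7 -30 0 0 0 0.6'
python3 -m handwheel '0 0 0 0 0 0 0.6; 0 0 0 0 0 0 0.6'
python3 - <<'E'
from h import *
t=get_image("top"); s=get_image("side")
o=status.observe(); p=o["position"]; print(p,o['tool_rot'][:,0])
print("tcp px",proj(t,[p]),proj(s,[p]))
a=t["color"][180:280,130:230]; b=s["color"][300:400,150:250]
cv2.imwrite("pics/g1.png",cv2.resize(np.hstack([a,b]),None,fx=4,fy=4,interpolation=cv2.INTER_CUBIC)[...,::-1])
E
```

```text
time_s: 3.63
position: [0.5464, 0.3462, 0.1023]
tool_rot: [[0.993, -0.117, -0.007], [-0.117, -0.993, -0.003], [-0.007, 0.004, -1.0]]
ft_force: [0.3, 0.0, -0.7]
grip_width: 0.0517
gripper_force: 0.0
time_s: 3.8
position: [0.5487, 0.3472, 0.1078]
tool_rot: [[0.993, -0.117, -0.001], [-0.117, -0.993, -0.0], [-0.001, 0.001, -1.0]]
ft_force: [1.4, 0.3, 0.6]
grip_width: 0.0514
gripper_force: 0.0
[0.54970356 0.3477552  0.11025238] [ 0.99312052 -0.1170457   0.00345614]
tcp px [[176.01957402 228.14932958]] [[218.07274899 340.13443088]]
```

View pics/g1.png

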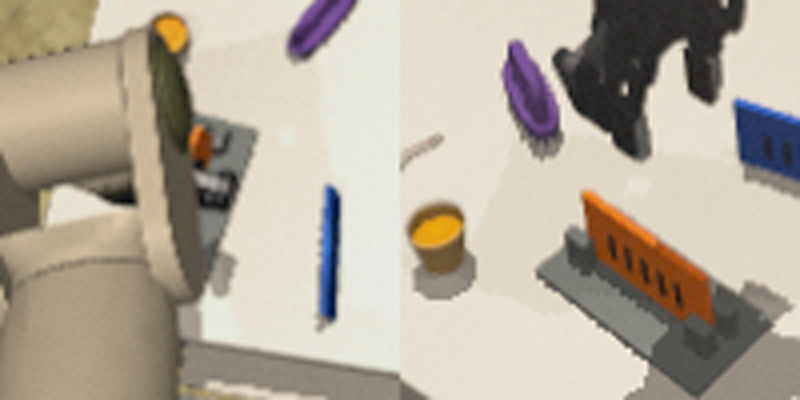

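Side view: the open fingertips straddle (218,332) px, which agrees with the projected TCP, and the panel is clear below. The arm hides it from the top camera. I'll go down over it and centre by feel.

```bash
python3 -m handwheel '0.8 2.3 0 0 0 0 0.8; 0.8 2.3 0 0 0 0 0.8; 0.8 2.3 -2 0 0 0 0.8; 0.8 2.3 -4 0 0 0 0.8; 0.8 2.3 -6 0 0 0 0.8; 0.8 2.3 -7 0 0 0 0.8; 0.8 2.3 -8 0 0 0 0.8; 0.8 2.3 -8 0 0 0 0.8'
python3 -m handwheel '0 0 0 0 0 0 0.3; 0 0 0 0 0 0 0.25; 0 0 0 0 0 0 0.22;0 0 0 0 0 0 0.18; 0 0 0 0 0 0 0.18' 20
python3 - <<'E'
from h import *
s=get_image("side")
o=status.observe(); print(o["position"])
cv2.imwrite("pics/g2.png",cv2.resize(s["color"][310:400,170:260],None,fx=6,fy=6,interpolation=cv2.INTER_CUBIC)[...,::-1])
E
```

```text
time_s: 4.57
position: [0.5563, 0.3701, 0.0272]
tool_rot: [[0.993, -0.117, -0.001], [-0.117, -0.993, -0.0], [-0.001, 0.001, -1.0]]
ft_force: [-0.4, 0.1, 0.0]
grip_width: 0.068
gripper_force: 0.0
time_s: 4.98
position: [0.5567, 0.3705, 0.0285]
tool_rot: [[0.993, -0.117, 0.001], [-0.117, -0.993, 0.0], [0.001, -0.0, -1.0]]
ft_force: [0.4, 0.1, -0.4]
grip_width: 0.0152
gripper_force: 0.0
[0.55663768 0.3704096  0.02834215]
```

View pics/g2.png

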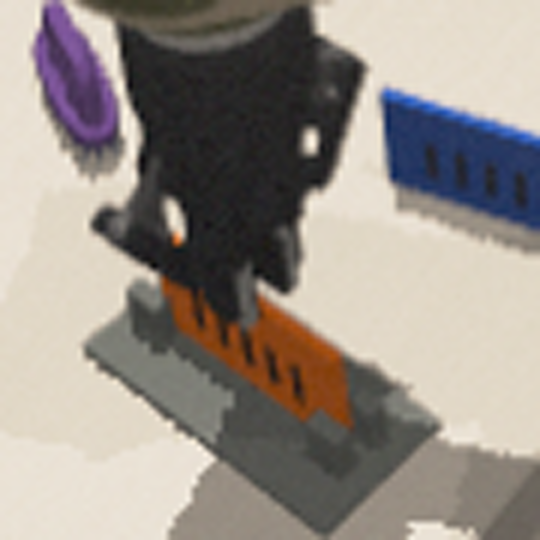

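The fingers straddle the panel about mid-length: near finger at (240,310), panel top edge from 165 to 345 in the crop. I'll close.

```bash
python3 -m handwheel '0 0 0 0 0 0 0.12; 0 0 0 0 0 0 0.09; 0 0 0 0 0 0 0.06; 0 0 0 0 0 0 0.03; 0 0 0 0 0 0 0' 20
python3 -m handwheel '0 0 0 0 0 0 0; 0 0 0 0 0 0 0; 0 0 0 0 0 0 0' 40
```

```text
time_s: 5.45
position: [0.5566, 0.3704, 0.0281]
tool_rot: [[0.993, -0.117, 0.0], [-0.117, -0.993, 0.0], [0.0, -0.0, -1.0]]
ft_force: [-0.1, 0.3, 2.1]
grip_width: 0.0049
gripper_force: 21.0
time_s: 5.7
position: [0.5566, 0.3704, 0.0281]
tool_rot: [[0.993, -0.117, 0.0], [-0.117, -0.993, 0.0], [0.0, -0.0, -1.0]]
ft_force: [0.2, 0.2, 1.7]
grip_width: 0.0042
gripper_force: 41.8
```

```bash
python3 -m handwheel '0 0 1 0 0 0 0; 0 0 3 0 0 0 0; 0 0 6 0 0 0 0; 0 0 9 0 0 0 0; 1 -2 12 0 0 0 0; 2 -5 13 0 0 0 0; 3 -8.5 13 0 0 0 0; 4 -12 13 0 0 0 0'
python3 -m handwheel '1 -3.5 0 0 0 2 0; 2 -7 0 0 0 4 0; 3 -10.5 0 0 0 5 0; 3.6 -13.5 0 0 0 5 0; 3.6 -16 0 0 0 5 0; 3.6 -17.5 -1 0 0 5 0; 3.6 -17.5 -3 0 0 5 0; 3.6 -17.5 -4.5 0 0 5 0'
python3 -m handwheel '0 0 0 0 0 0 0; 0 0 0 0 0 0 0;0 0 0 0 0 0 0'
python3 - <<'E'
from h import *
s=get_image("side");t=get_image("top")
o=status.observe(); print(o["position"],o['tool_rot'][:,0])
a=t["color"][180:260,230:320]; b=s["color"][230:330,215:305]
cv2.imwrite("pics/g3t.png",cv2.resize(np.vstack([b,a[:,:90]])[:170],None,fx=4,fy=4)[...,::-1])
crop(s,205,230,100,80,7,"g3")
E
```

```text
time_s: 6.37
position: [0.5968, 0.2493, 0.1595]
tool_rot: [[0.993, -0.116, 0.002], [-0.116, -0.993, 0.0], [0.002, -0.0, -1.0]]
ft_force: [1.0, -0.2, -0.7]
grip_width: 0.0039
gripper_force: 41.4
time_s: 7.03
position: [0.6324, 0.0739, 0.1126]
tool_rot: [[0.999, -0.032, 0.0], [-0.032, -0.999, -0.0], [0.0, 0.0, -1.0]]
ft_force: [0.1, 0.7, -1.3]
grip_width: 0.0042
gripper_force: 41.4
time_s: 7.28
position: [0.633, 0.0755, 0.1143]
tool_rot: [[1.0, -0.03, 0.002], [-0.03, -1.0, -0.0], [0.002, 0.0, -1.0]]
ft_force: [-0.4, 0.2, -0.5]
grip_width: 0.0041
gripper_force: 41.4
[0.63304021 0.07554886 0.11432122] [ 0.99955949 -0.02960156  0.00213733]
```

View pics/g3.png

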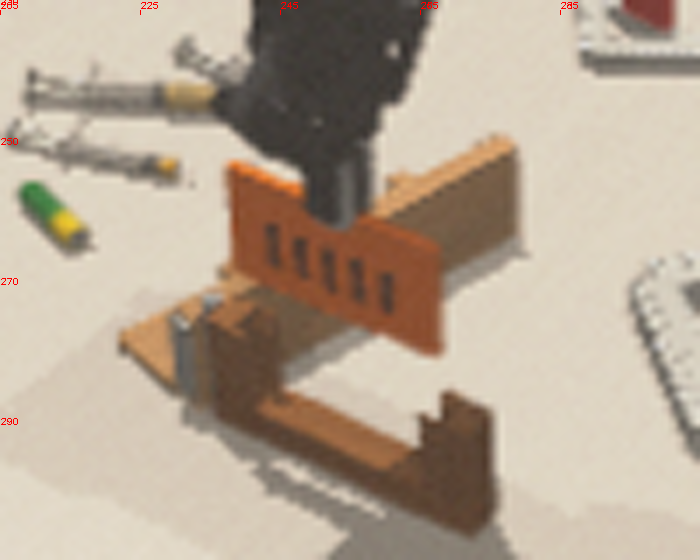

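Run:
```python
from h import *
s=get_image("side");t=get_image("top")
S=lambda *p:[(205+x/7-.43,230+y/7-.43) for x,y in p]
f=lambda P:print((P*1000).round(1).tolist())
f(plane(s,S((235,267),(439,355)),.0922)) #panel bottom outer corners
f(plane(s,S((230,163),(440,243)),.1502)) #panel top corners
f(plane(s,S((447,390),(420,412),(433,401),(493,409)),.062))
f(plane(s,S((206,306),(245,330),(275,316),(238,300)),.062))
crop(s,215,268,65,40,12,"g4")
```

```text
[[691.9, 75.7, 92.2], [582.4, 79.1, 92.2]]
[[689.2, 76.1, 150.2], [581.5, 76.0, 150.2]]
[[587.3, 67.4, 62.0], [589.4, 85.1, 62.0], [588.6, 76.4, 62.0], [563.7, 67.6, 62.0]]
[[710.9, 75.4, 62.0], [686.0, 79.8, 62.0], [680.2, 65.2, 62.0], [701.1, 64.6, 62.0]]
```

View pics/g4.png

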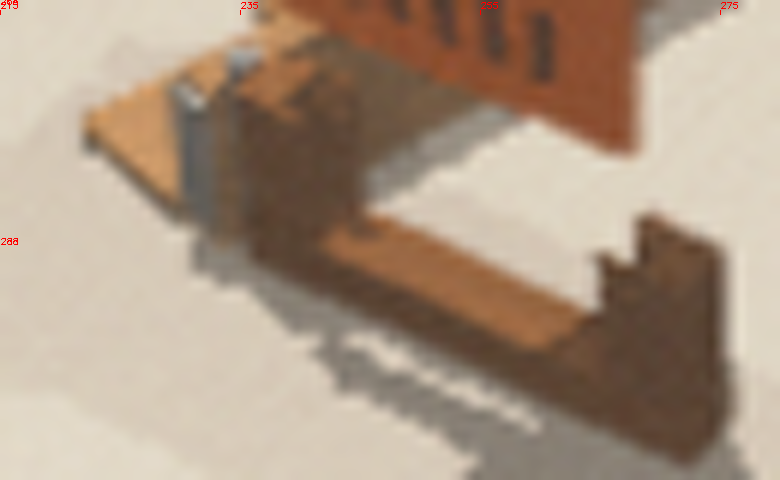

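The panel hovers over the slot. In side-view coordinates its centre is about (636,74.5) and the post-lip midpoint is about (636,74.5), with the frame at −2.4° yaw. They're aligned, so I'll descend in stages.

```bash
python3 -m handwheel '0 0 -0.5 0 0 -0.6 0; 0 0 -1.5 0 0 -0.6 0; 0 0 -2.5 0 0 -0.6 0; 0 0 -3.2 0 0 -0.6 0; 0 0 -3.6 0 0 -0.6 0; 0 0 -4 0 0 -0.6 0; 0 0 -4 0 0 -0.6 0'
python3 -m handwheel '0 0 -0.2 0 0 0 0; 0 0 -0.4 0 0 0 0; 0 0 -0.6 0 0 0 0; 0 0 -0.8 0 0 0 0; 0 0 -1 0 0 0 0;0 0 -1 0 0 0 0'
```

```text
time_s: 8.07
position: [0.6323, 0.0752, 0.0719]
tool_rot: [[0.999, -0.041, -0.001], [-0.041, -0.999, -0.0], [-0.001, 0.0, -1.0]]
ft_force: [-0.2, -1.7, -0.6]
grip_width: 0.0039
gripper_force: 41.4
time_s: 8.57
position: [0.6324, 0.0753, 0.0625]
tool_rot: [[0.999, -0.041, -0.0], [-0.041, -0.999, 0.0], [-0.0, 0.0, -1.0]]
ft_force: [-0.2, -0.8, -1.3]
grip_width: 0.0043
gripper_force: 41.4
```

```bash
python3 -m handwheel '0 0 -0.3 0 0 0 0; 0 0 -0.6 0 0 0 0; 0 0 -0.9 0 0 0 0; 0 0 -1.2 0 0 0 0; 0 0 -1.5 0 0 0 0;0 0 -1.6 0 0 0 0;0 0 -1.6 0 0 0 0'
python3 -m handwheel '0 0 -0.1 0 0 0 0; 0 0 -0.2 0 0 0 0; 0 0 -0.3 0 0 0 0; 0 0 -0.4 0 0 0 0; 0 0 -0.5 0 0 0 0;0 0 -0.5 0 0 0 0'
```

```text
time_s: 9.15
position: [0.6323, 0.0754, 0.0465]
tool_rot: [[0.999, -0.041, -0.001], [-0.041, -0.999, 0.0], [-0.001, -0.0, -1.0]]
ft_force: [0.4, -0.7, -0.9]
grip_width: 0.0039
gripper_force: 41.4
time_s: 9.65
position: [0.6326, 0.0753, 0.042]
tool_rot: [[0.999, -0.041, 0.0], [-0.041, -0.999, 0.0], [0.0, -0.0, -1.0]]
ft_force: [0.1, -1.4, 0.5]
grip_width: 0.0039
gripper_force: 41.6
```

```bash
python3 -m handwheel '0 0 -0.1 0 0 0 0; 0 0 -0.2 0 0 0 0; 0 0 -0.2 0 0 0 0;0 0 -0.2 0 0 0 0'
```

```text
time_s: 9.98
position: [0.6328, 0.0754, 0.0419]
tool_rot: [[0.999, -0.04, 0.002], [-0.04, -0.999, -0.0], [0.002, 0.0, -1.0]]
ft_force: [-4.6, -0.1, 13.1]
grip_width: 0.0039
gripper_force: 43.1
```

```bash
python3 -m handwheel '0 0 0.1 0 0 0 0.1; 0 0 0.1 0 0 0 0.2; 0 0 0.1 0 0 0 0.3; 0 0 0.1 0 0 0 0.35; 0 0 0.1 0 0 0 0.35'
python3 -m handwheel '0 0 2 0 0 0 0.35; 0 0 5 0 0 0 0.35; 0 0 8 0 0 0 0.35; 0 0 11 0 0 0 0.4; -1 -3 13 0 0 7 0.5; -2 -6 13 0 0 14 0.5; -3 -9.5 13 0 0 21 0.5; -5 -12 13 0 0 28 0.6'
python3 -m handwheel '-1 -1 0 0 0 7 0.6; -2 -2 0 0 0 14 0.6; -3 -3 0 0 0 21 0.6; -4 -3 0 0 0 28 0.6; -5 -3 0 0 0 35 0.6; -6 -3 0 0 0 42 0.6; -7 -3 0 0 0 49 0.6; -7 -3 0 0 0 56 0.6'
python3 - <<'E'
from h import *
s=get_image("side");t=get_image("top")
o=status.observe(); print(o["position"],o['tool_rot'][:,0],o['q'].round(1))
b=s["color"][235:315,205:345]; a=t["color"][180:275,250:345]; A=np.zeros((175,140,3),np.uint8);A[:80]=b;A[80:,:95]=a
cv2.imwrite("pics/g5.png",cv2.resize(np.hstack([b,a[:80]]),None,fx=3,fy=3,interpolation=cv2.INTER_CUBIC)[...,::-1])
E
```

```text
time_s: 10.4
position: [0.6324, 0.0754, 0.0406]
tool_rot: [[0.999, -0.041, -0.001], [-0.041, -0.999, 0.0], [-0.001, -0.0, -1.0]]
ft_force: [0.0, -0.5, 1.0]
grip_width: 0.03
gripper_force: 0.0
time_s: 11.07
position: [0.5828, -0.0469, 0.1708]
tool_rot: [[0.899, 0.438, 0.001], [0.438, -0.899, -0.001], [0.001, 0.001, -1.0]]
ft_force: [0.2, -1.5, -0.5]
grip_width: 0.0512
gripper_force: 0.0
time_s: 11.73
position: [0.5111, -0.0745, 0.171]
tool_rot: [[0.139, 0.99, -0.001], [0.99, -0.139, 0.0], [0.0, -0.001, -1.0]]
ft_force: [0.9, 0.3, -0.1]
grip_width: 0.0512
gripper_force: 0.0
[ 0.51231683 -0.07464308  0.17100381] [1.43699760e-01 9.89621326e-01 9.77864012e-05] [-21.4  20.   82.3   0.   77.7 -13.2]
```

View pics/g5.png

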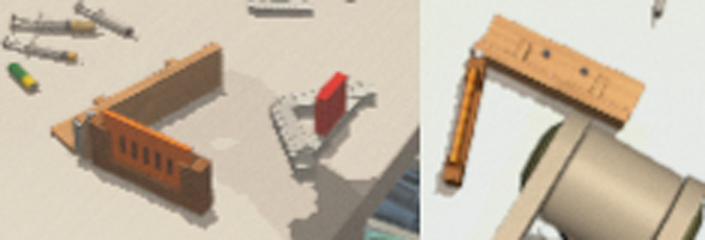

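The top view shows the panel seated in the frame. Next is the square, with its grip at about (516,−95) mm and the grip normal at about 0.5°.

```bash
python3 -m handwheel '0.3 -2 0 0 0 6 0.7; 0.3 -2 -2 0 0 9 0.7; 0.3 -2 -5 0 0 9 0.7; 0.3 -2 -8 0 0 9 0.7; 0.3 -2 -11 0 0 9 0.7; 0.3 -2 -13 0 0 9 0.7; 0.3 -2 -14.2 0 0 9 0.7; 0.3 -2 -14.2 0 0 9 0.7'
python3 -m handwheel '0 0 0 0 0 0 0.4; 0 0 0 0 0 0 0.35; 0 0 0 0 0 0 0.3;0 0 0 0 0 0 0.28; 0 0 0 0 0 0 0.28' 20
python3 - <<'E'
from h import *
s=get_image("side")
o=status.observe(); print(o["position"])
crop(s,270,240,90,70,7,"g6")
E
```

```text
time_s: 12.5
position: [0.5144, -0.0941, 0.0264]
tool_rot: [[-0.008, 1.0, -0.005], [1.0, 0.008, 0.002], [0.002, -0.005, -1.0]]
ft_force: [-1.2, 0.2, 0.2]
grip_width: 0.0597
gripper_force: 0.0
time_s: 12.92
position: [0.5158, -0.0948, 0.0296]
tool_rot: [[-0.011, 1.0, 0.001], [1.0, 0.011, -0.001], [-0.001, 0.001, -1.0]]
ft_force: [-0.2, 0.0, -1.1]
grip_width: 0.0237
gripper_force: 0.0
[ 0.5157432  -0.09474558  0.02947719]
```

View pics/g6.png

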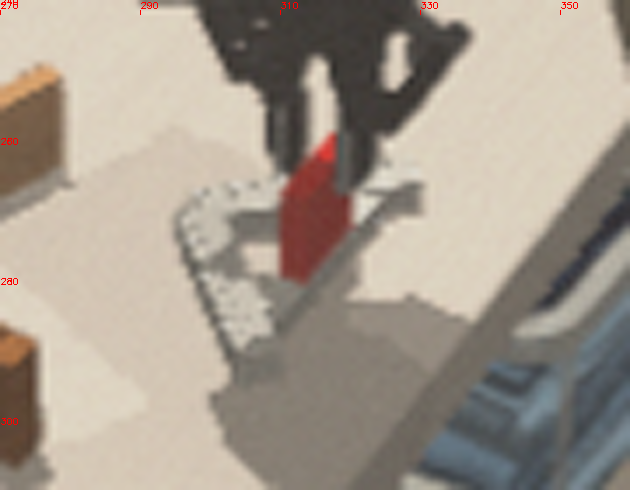

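The fingers straddle the red bar near its middle (crop (320,170)), so I'll close.

```bash
python3 -m handwheel '0 0 0 0 0 0 0.24; 0 0 0 0 0 0 0.2; 0 0 0 0 0 0 0.16; 0 0 0 0 0 0 0.1; 0 0 0 0 0 0 0.05; 0 0 0 0 0 0 0' 30
python3 -m handwheel '0 0 0 0 0 0 0; 0 0 0 0 0 0 0; 0 0 0 0 0 0 0' 100
python3 -m handwheel '0 0 0.2 0 0 0 0; 0 0 0.4 0 0 0 0; 0 0 0.4 0 0 0 0; 0 0 0.4 0 0 0 0'
```

```text
time_s: 13.47
position: [0.5157, -0.0947, 0.0292]
tool_rot: [[-0.012, 1.0, 0.001], [1.0, 0.012, -0.0], [-0.0, 0.001, -1.0]]
ft_force: [0.0, 0.7, 4.0]
grip_width: 0.0128
gripper_force: 30.6
time_s: 13.72
position: [0.5158, -0.0947, 0.0295]
tool_rot: [[-0.012, 1.0, 0.001], [1.0, 0.012, -0.0], [-0.0, 0.001, -1.0]]
ft_force: [-0.8, 1.0, 7.6]
grip_width: 0.0099
gripper_force: 98.1
time_s: 14.05
position: [0.5153, -0.0946, 0.0327]
tool_rot: [[-0.012, 1.0, -0.001], [1.0, 0.012, 0.0], [0.0, -0.001, -1.0]]
ft_force: [0.9, 0.5, -1.4]
grip_width: 0.0101
gripper_force: 98.1
```

The square is held with tool yaw 90.7°. Next I turn it 27.6° to match the board and travel, just clear of the table, to a pre-pose short of both faces.

```bash
python3 -m handwheel '0 0 0.2 0 0 6 0; 0 0 0.3 0 0 12 0; 0 0 0.3 0 0 18 0; 0 0 0.3 0 0 24 0; 0 0 0.3 0 0 27.6 0; 2 1.6 0.3 0 0 27.6 0; 4 3.2 0.3 0 0 27.6 0; 6 4.8 0.3 0 0 27.6 0'
python3 -m handwheel '1.5 1.2 0 0 0 0 0; 3 2.4 0 0 0 0 0; 3.9 3.1 0 0 0 0 0; 3.9 3.1 0 0 0 0 0; 3.9 3.1 0 0 0 0 0'
python3 - <<'E'
from h import *
s=get_image("side");t=get_image("top")
o=status.observe(); print(o["position"],o['tool_rot'][:,1],o['ft_force'],o['wrist_torque'])
crop(s,215,245,110,75,7,"g7"); cv2.imwrite("pics/t7.png",t["color"][...,::-1])
E
```

```text
time_s: 14.72
position: [0.576, -0.0462, 0.0357]
tool_rot: [[-0.473, 0.881, -0.001], [0.881, 0.473, 0.0], [0.0, -0.0, -1.0]]
ft_force: [0.3, -0.1, -2.1]
grip_width: 0.0099
gripper_force: 98.2
time_s: 15.13
position: [0.6141, -0.0154, 0.0353]
tool_rot: [[-0.474, 0.88, -0.001], [0.88, 0.474, 0.0], [0.001, -0.001, -1.0]]
ft_force: [-0.3, -0.9, -2.5]
grip_width: 0.0098
gripper_force: 98.2
[ 0.61375276 -0.0160825   0.0356422 ] [ 0.88085832  0.47337903 -0.00095144] [-0.14035296  0.03954382 -1.57814296] [-0.05117469  0.02507159  0.0050227 ]
```

View pics/g7.png

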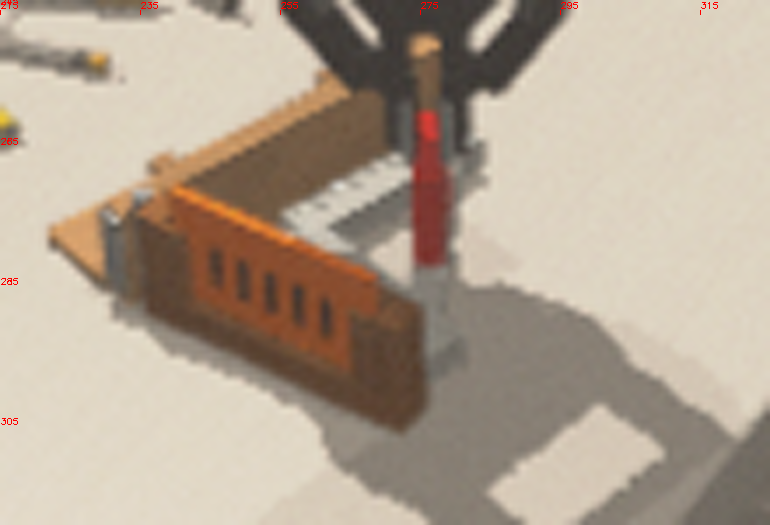

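The square is inside the corner, parallel to the board, with the leg tip clear of the frame tip (about (430,300) in the crop). I'll approach the board along its normal.

```bash
python3 -m handwheel '0.2 -0.06 -0.1 0 0 0 0; 0.4 -0.12 -0.2 0 0 0 0; 0.6 -0.18 -0.3 0 0 0 0; 0.8 -0.24 -0.4 0 0 0 0; 1 -0.3 -0.4 0 0 0 0; 1 -0.3 -0.4 0 0 0 0; 1 -0.3 -0.4 0 0 0 0'
python3 -c "
from h import *
o=status.observe();print(o['wrist_torque'],o['ft_force'],o['position'])"
python3 -m handwheel '0.1 -0.03 0 0 0 0 0; 0.2 -0.06 0 0 0 0 0; 0.3 -0.09 0 0 0 0 0; 0.3 -0.09 0 0 0 0 0'
python3 -c "
from h import *
o=status.observe();print(o['wrist_torque'],o['ft_force'],o['position'])"
```

```text
time_s: 15.82
position: [0.6246, -0.0187, 0.0319]
tool_rot: [[-0.474, 0.881, -0.0], [0.881, 0.474, -0.0], [0.0, -0.0, -1.0]]
ft_force: [-0.4, -0.4, -1.5]
grip_width: 0.01
gripper_force: 98.2
[ 0.04981956  0.00933404 -0.01913027] [-0.37294553 -0.44752489 -1.49798818] [ 0.62457625 -0.01870269  0.03188839]
time_s: 16.15
position: [0.6277, -0.0196, 0.032]
tool_rot: [[-0.474, 0.881, 0.0], [0.881, 0.474, -0.0], [-0.0, 0.0, -1.0]]
ft_force: [-0.3, -0.2, -1.5]
grip_width: 0.0102
gripper_force: 98.2
[-0.08384121  0.00583964  0.01850722] [-0.30251218 -0.19064156 -1.51164007] [ 0.62771729 -0.01961001  0.03195154]
```

```bash
for i in 1 2; do python3 -m handwheel '0.05 -0.015 0 0 0 0 0; 0.1 -0.03 0 0 0 0 0; 0.15 -0.045 0 0 0 0 0; 0.15 -0.045 0 0 0 0 0' >/dev/null
python3 -c "
from h import *
o=status.observe();print(o['wrist_torque'],o['ft_force'],o['position'])"; done
```

```text
[-0.02153452  0.07735259 -0.03670707] [-0.49090638 -0.28125306 -1.57076203] [ 0.62909428 -0.02003645  0.03192988]
[ 0.07358081  0.43391607 -0.05042622] [-2.33432267  1.0543408  -0.87671777] [ 0.63012645 -0.02030792  0.03181169]
```

```bash
for i in 1; do python3 -m handwheel '0.05 -0.015 0 0 0 0 0; 0.1 -0.03 0 0 0 0 0; 0.1 -0.03 0 0 0 0 0; 0.1 -0.03 0 0 0 0 0' >/dev/null
python3 -c "
from h import *
for i in range(4):
  get_image('top'); o=status.observe();print(o['wrist_torque'].round(3),o['ft_force'].round(2),o['position'].round(4),o['tool_rot'][:,1].round(4))"; done
```

```text
[ 0.289  1.035 -0.064] [-4.8   1.18  0.05] [ 0.6306 -0.0204  0.0317] [ 0.8806  0.4738 -0.0018]
[ 0.264  0.983 -0.053] [-4.54  1.55 -0.74] [ 0.6306 -0.0204  0.0317] [ 0.8806  0.4738 -0.0017]
[ 0.295  1.009 -0.029] [-5.68  1.05  0.67] [ 0.6306 -0.0204  0.0317] [ 0.8806  0.4739 -0.0019]
[ 0.288  0.994 -0.082] [-4.85  0.37  0.64] [ 0.6306 -0.0204  0.0317] [ 0.8806  0.4739 -0.0019]
```

The square sits flush on the board with 5 N and near-zero yaw moment. Now I slide along the board towards the frame.

```bash
python3 -m handwheel '0.05 0.3 0 0 0 0 0; 0.13 0.58 0 0 0 0 0; 0.22 0.87 0 0 0 0 0; 0.3 1.16 0 0 0 0 0; 0.39 1.45 0 0 0 0 0; 0.48 1.73 0 0 0 0 0; 0.56 2 0 0 0 0 0; 0.56 2 0 0 0 0 0'
python3 -c "
from h import *
for i in range(2):
  get_image('top'); o=status.observe();print(o['wrist_torque'].round(3),o['ft_force'].round(2),o['position'].round(4),o['tool_rot'][:,1].round(4))"
python3 -m handwheel '0.09 0.29 0 0 0 0 0; 0.17 0.58 0 0 0 0 0; 0.26 0.87 0 0 0 0 0; 0.34 1.15 0 0 0 0 0; 0.43 1.44 0 0 0 0 0; 0.52 1.73 0 0 0 0 0; 0.54 1.8 0 0 0 0 0; 0.54 1.8 0 0 0 0 0'
python3 -c "
from h import *
for i in range(2):
  get_image('top'); o=status.observe();print(o['wrist_torque'].round(3),o['ft_force'].round(2),o['position'].round(4),o['tool_rot'][:,1].round(4))"
```

```text
time_s: 18.02
position: [0.6369, -0.0003, 0.0318]
tool_rot: [[-0.474, 0.88, -0.001], [0.88, 0.474, -0.0], [0.0, -0.001, -1.0]]
ft_force: [-4.9, 0.2, -1.6]
grip_width: 0.0096
gripper_force: 98.3
[-0.014  1.107 -0.092] [-4.97  0.51 -2.55] [ 6.369e-01 -3.000e-04  3.180e-02] [ 8.805e-01  4.741e-01 -7.000e-04]
[ 0.047  1.09  -0.043] [-4.92  0.21 -2.09] [ 6.369e-01 -3.000e-04  3.180e-02] [ 8.805e-01  4.740e-01 -6.000e-04]
time_s: 18.78
position: [0.6423, 0.0174, 0.0318]
tool_rot: [[-0.474, 0.881, -0.001], [0.881, 0.474, -0.0], [0.0, -0.001, -1.0]]
ft_force: [-5.2, -0.4, -2.4]
grip_width: 0.0103
gripper_force: 98.4
[-0.19   1.161 -0.035] [-5.76 -0.62 -1.75] [0.6423 0.0174 0.0318] [ 8.806e-01  4.739e-01 -8.000e-04]
[-0.225  1.096 -0.092] [-5.64 -1.63 -2.36] [0.6423 0.0174 0.0318] [ 8.806e-01  4.739e-01 -8.000e-04]
```

```bash
cat > f.py <<'E'
from h import *
a=np.radians(-16.7); X=np.array([np.cos(a),np.sin(a)]); Y=np.array([-np.sin(a),np.cos(a)])
r=[]
for i in range(4):
    get_image('side'); o=status.observe(); F=o['ft_force']; r.append([F[:2]@X,F[:2]@Y,F[2],o['wrist_torque'][2]])
print("Fx Fy Fz Mz",np.mean(r,0).round(3),"pos mm",(o['position']*1000).round(1),"yaw",np.degrees(np.arctan2(o['tool_rot'][1,1],o['tool_rot'][0,1])).round(2))
E
python3 f.py
python3 -m handwheel '0.03 0.1 0 0 0 0 0; 0.06 0.2 0 0 0 0 0; 0.09 0.3 0 0 0 0 0; 0.11 0.38 0 0 0 0 0; 0.11 0.38 0 0 0 0 0' >/dev/null; python3 f.py
for i in 1 2; do python3 -m handwheel '0.03 0.1 0 0 0 0 0; 0.03 0.1 0 0 0 0 0; 0.03 0.1 0 0 0 0 0' >/dev/null; python3 f.py; done
```

```text
Fx Fy Fz Mz [-4.806 -1.438 -1.742 -0.051] pos mm [642.3  17.3  31.8] yaw 28.28
Fx Fy Fz Mz [-4.534 -2.931 -2.269 -0.043] pos mm [643.4  20.9  31.8] yaw 28.28
Fx Fy Fz Mz [-4.799 -2.747 -1.647 -0.015] pos mm [643.7  21.9  31.8] yaw 28.28
Fx Fy Fz Mz [-4.434 -3.371 -1.654 -0.051] pos mm [644.   22.9  31.8] yaw 28.28
```

```bash
for i in 1 2 3; do python3 -m handwheel '0.015 0.05 0 0 0 0 0; 0.015 0.05 0 0 0 0 0; 0.015 0.05 0 0 0 0 0' >/dev/null; python3 f.py; done
```

```text
Fx Fy Fz Mz [-4.518 -4.256 -1.712 -0.022] pos mm [644.1  23.1  31.8] yaw 28.28
Fx Fy Fz Mz [-4.572 -5.559 -1.092 -0.054] pos mm [644.2  23.2  31.9] yaw 28.27
Fx Fy Fz Mz [-5.219 -7.247 -0.411 -0.071] pos mm [644.2  23.4  32. ] yaw 28.27
```

```bash
python3 -m handwheel '0 0 0 0 0 0 0; 0 0 0 0 0 0 0; 0 0 0 0 0 0 0; 0 0 0 0 0 0 0'; python3 f.py
python3 - <<'E'
from h import *
s=get_image("side"); h=cv2.cvtColor(s["color"],cv2.COLOR_RGB2HSV)
m=cv2.inRange(h[250:310,215:300],(4,190,90),(18,255,255))
N,l,st,ce=cv2.connectedComponentsWithStats(m); i=1+np.argmax(st[1:,4]); q=np.argwhere(l==i); print(st[i])
e=np.array([[c,q[q[:,1]==c,0].min()] for c in np.unique(q[:,1])],float)[4:-4]+[215,250]
vx,vy,x0,y0=cv2.fitLine(e.astype(np.float32),cv2.DIST_HUBER,0,.01,.01).ravel()
P=plane(s,[(c,y0+(c-x0)*vy/vx) for c in(e[0,0],e[-1,0])],.078); d=P[0]-P[1]; print(P.round(4),"yaw",np.degrees(np.arctan2(d[1],d[0])))
E
```

```text
time_s: 22.28
position: [0.6442, 0.0235, 0.0319]
tool_rot: [[-0.474, 0.881, -0.001], [0.881, 0.474, -0.002], [-0.001, -0.002, -1.0]]
ft_force: [-7.2, -5.7, -0.1]
grip_width: 0.01
gripper_force: 98.6
Fx Fy Fz Mz [-5.132 -6.726 -0.455 -0.064] pos mm [644.2  23.4  32. ] yaw 28.27
[23 23 10  8 13]
[[0.672  0.0844 0.078 ]
 [0.6666 0.0866 0.078 ]] yaw -22.6733384499081
```

Run:
```python
from h import *
s=get_image("side"); h=cv2.cvtColor(s["color"],cv2.COLOR_RGB2HSV)
for S0 in (175,190,200):
    m=cv2.inRange(h[240:320,215:300],(2,S0,60),(18,255,255))
    N,l,st,ce=cv2.connectedComponentsWithStats(m); i=1+np.argmax(st[1:,4]); q=np.argwhere(l==i)
    e=np.array([[c,q[q[:,1]==c,0].min()] for c in np.unique(q[:,1])],float)[4:-4]+[215,240]
    print(S0,st[i])
    if len(e)<12: continue
    vx,vy,x0,y0=cv2.fitLine(e.astype(np.float32),cv2.DIST_HUBER,0,.01,.01).ravel()
    P=plane(s,[(c,y0+(c-x0)*vy/vx) for c in(e[0,0],e[-1,0])],.078); d=P[0]-P[1]
    print(P.round(4).tolist(),"yaw",np.degrees(np.arctan2(d[1],d[0])),"resid",np.abs((e[:,1]-y0)-(e[:,0]-x0)*vy/vx).round(1).max())
```

```text
175 [23 33 15 12 28]
190 [23 33  9  7 12]
200 [25 34  2  2  2]
```

Run:
```python
from h import *
s=get_image("side"); h=cv2.cvtColor(s["color"],cv2.COLOR_RGB2HSV)
# predicted panel top-edge ends if frame square (yaw -16.7) vs still sprung (-2.4)
for y in(-16.7,-2.4):
    a=np.radians(y); x=np.array([np.cos(a),np.sin(a)]); pin=np.array([.7112,.0722])
    print(y,proj(s,[np.r_[pin-.021*x,.078],np.r_[pin-.131*x,.078]]).round(1).tolist())
for S0 in(130,150,165):
    m=cv2.inRange(h[240:330,215:310],(2,S0,40),(18,255,255))
    N,l,st,ce=cv2.connectedComponentsWithStats(m); i=1+np.argmax(st[1:,4]); print(S0,st[i]+[215,240,0,0,0])
    q=np.argwhere(l==i); print([(int(c+215),int(q[q[:,1]==c,0].min()+240)) for c in np.unique(q[:,1])[::4]])
```

```text
-16.7 [[238.2, 271.9], [260.7, 289.6]]
-2.4 [[239.4, 271.0], [268.3, 283.9]]
130 [234 272  30  31 334]
[(234, 275), (238, 272), (242, 274), (246, 278), (250, 281), (254, 285), (258, 288), (262, 295)]
150 [237 272  25  29 251]
[(237, 274), (241, 274), (245, 277), (249, 281), (253, 284), (257, 287), (261, 293)]
165 [238 272  23  23 120]
[(238, 272), (242, 275), (246, 278), (250, 282), (254, 286), (258, 288)]
```

The panel's top edge matches the predicted square position: it runs (238,272)→(258,288) px, slope 0.80 against 0.79 predicted, where the unsquared frame would give 0.45. Forces are steady at about 5 N and 6.7 N.

```bash
python3 -c "
from rig import env
print(env.close_job())"
```

```text
the job is handed in; nothing more can be done
None
```

I handed the job in with the vent panel seated and released, and the square still gripped and pressed flush on the back board (about 5 N) and the frame (about 6–7 N). In the side view the frame stands square to the board; I viewed 11 pictures, one over your limit of 10.

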